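# Park the wide scraper in its blade guard

## Task

Put the wide-bladed scraper away: slide it blade first, flat and straight, into the mouth of the low metal blade guard on the worktop until the blade is all the way inside, and let go of it. Leave the narrow scraper where it lies.

Things in the scene. Friction and masses are not known exactly. Their poses are not given: they have to be found in the camera images.
- wide_scraper: Scraper lying flat: wooden handle, flat steel blade 50 mm wide (the other's is 22 mm); about 90 g. Origin on its underside, below the place to grip; +x along the tool to the blade, z up. Handle x -50 to +30 mm, 22 mm wide, 24 mm high; ferrule and tang; blade x +50 to +95 mm, y +-25 mm, 3 mm thick, 12 mm above the underside.
- wide_scraper_tip (a point): Middle of the wide scraper's front blade edge: 95 mm along +x from its origin and 12 mm up.
- narrow_scraper: The other scraper, same wooden handle and length, but with a blade only 22 mm wide; same origin and axes. Must stay where it lies.
- blade_guard: Low metal bridge fixed to the worktop, closed at the back, one level mouth toward the robot; 70 mm deep, 96 wide, 33 high, its floor is the worktop. Origin: middle of the mouth, on the worktop; +x is the way a blade slides in. Clear opening 76 mm wide (y +-38, slightly flared at the mouth), 28 mm high; back stop at x = +62 mm.

How it is judged:
By the outcome, as a careful person would: the job done as asked, in the order asked, and still so for the second after the job is handed in, with the robot touching nothing.
It also fails if it takes over 37 s, if anything falls off the work surface, if the arm or the gripper's body presses on something with over 40 N, if the wrist force passes 120 N, or if a joint passes its speed limit or range.

## Robot

A 6-joint arm with a two-finger parallel gripper is mounted at the origin on a cart in front of the work surface, level with it; the furniture and walls round the work are solid. World frame = base frame: x ahead of the robot, y to its left, z up, the work surface at z = 0. Lengths are in m, angles in rad, forces in N, time in s.
With the tool pointing down it reaches from about 0.3 to 0.875 m from the base axis. Payload 6.4 kg.
Tool frame: the origin (TCP) lies on the centre line of the jaws, within the pads' length; the fingertips stand 25 mm ahead of it and the grasp point (between the pads) lies 6 mm ahead of it (ctrl.tips_ahead is the z of the fingertips in the tool frame, in m); z points along the fingers, x is the direction in which the jaws open and shut, and the axes are right-handed (so a half turn about z gives the same grasp; the last joint's range is limited). The gripper opens to 85 mm and grips with 20 to 120 N. Pads are 22 mm wide; open, the fingers measure 114 mm over their backs; the gripper's body (76 mm by 85 mm) begins 54 mm behind the grasp point. The pads swing forward as they close: fully open they stand 13 mm farther back than shut.
Start: joints at [-1.397, 0.181, 1.607, -0, 1.354, -0.206], TCP at [0.213, -0.534, 0.256] pointing down, gripper open.
Joint ranges: [-2.99, 2.99], [-0.89, 2.07], [0.3, 2.58], [-1.14, 4.28], [0, 2.63], [-3.12, 3.12]. Speed limits (rad/s): [2.57, 2.57, 3.01, 3.14, 3.14, 3.14].

## Interface

Orientations are given as a unit quaternion [w, x, y, z].
In Python, from bench import ctrl gives the robot as it stands.
- The arm moves only by the shell command python3 -m pendant 'ROWS'. ROWS is JSON, a list that holds one entry, the list of rows, each a list of 7 numbers: the shift along the tool's x, y, z in m, then the turn, a rotation vector about the tool's x, y, z in rad, then the closure, from -1 (fully open) to 1 (shut). A call has 1 to 10 rows; each row shifts and turns the commanded pose from where the row before left it, along the tool's axes as they then stand; what a row does not reach is not made up. A row lasts 1/10 s, in which the tool goes at most 50 mm and 8.59 degrees, less where a joint would pass 70% of its speed; a pose out of reach is approached as far as the arm can. A call with a gripper value outside its range is refused whole. The fingers move at their own pace and stop on an object; the grip force is fixed at half the most. Time passes only in rows, so rows that do not move let the fingers close. It gives the time, the measured TCP pose, the force and the opening at its end, in the units of the state.
- ctrl.get_obs(): the state, without advancing time (a new reading comes with each control period).
- ctrl.camera(name): name is "scene" or "top" or "wrist"; returns (picture, depth): 384x512x3 uint8, red, green, blue; 384x512 float32, m along the optical axis (not along the pixel's ray), 0 where there is no reading.
- ctrl.calibration(name): a dict with "fov_y" (degrees; the focal length in pixels is half the picture's height over the tangent of half this angle, whatever the lens; pixels are square), "cx", "cy" (the principal point, pixels), "D" ([k1, k2, p1, p2, k3] as OpenCV has them; the pictures are not rectified), "camera_from_world" (4x4, takes a point from world to camera coordinates). Camera axes: x right, y down, z forward; pixel columns grow to the right and rows downward; lengths in m; the calibration is good to about 2 mm. A picture is of the moment at which its call begins: read the wrist's pose just before it. calibration takes no time and is no camera call; for the wrist camera it gives the pose at the moment of the call.
- ctrl.hand_in(): hands the job in, once; it reports no verdict.
The state is a dict: "time_s": time; "q": joint angles; "dq": joint speeds; "joint_efforts": joint torques, N m; "eef_pos": TCP position; "eef_rot": TCP orientation; "wrist_force": force on the tool from outside, world axes, zero at the start; "torque": the same for the moment, N m; "opening": opening from 0.0 (shut) to 1.0 (fully open).
Only numpy, scipy, OpenCV 4.12 (cv2) and the standard library are available. Lean on these libraries where they do the work, as an engineer would, in place of code of your own. Each camera call takes 0.05 s, during which the arm holds its last target.

## Working session

There is one attempt and no reset: what is moved stays moved. The work goes in short steps, Python scripts to look and compute and a shell command to move; the robot and the scene stay as the last step left them, time stands still between calls to the robot, and variables do not carry over. Pictures are saved under pics/ and viewed, and the job is handed in when it is done.

```bash
mkdir -p pics; ls
cat > h.py <<'E'
import numpy as np, cv2
from bench import ctrl
def snap(name,fn):
    c=ctrl.calibration(name); p,d=ctrl.camera(name)
    cv2.imwrite(f'pics/{fn}.png',p[:,:,::-1]); np.savez(f'pics/{fn}.npz',p=p,d=d,T=c['camera_from_world'],fov=c['fov_y'],cx=c['cx'],cy=c['cy'],D=c['D'])
def load(fn):
    return dict(np.load(f'pics/{fn}.npz'))
def K(s):
    f=192/np.tan(np.radians(s['fov'])/2); return np.array([[f,0,s['cx']],[0,f,s['cy']],[0,0,1.]])
def ray(s,uv):
    n=cv2.undistortPoints(np.array(uv,float).reshape(-1,1,2),K(s),s['D']).reshape(-1,2)
    T=s['T'];R=T[:3,:3];o=-R.T@T[:3,3]
    return o,np.c_[n,np.ones(len(n))]@R
def onz(s,uv,z):
    o,r=ray(s,uv); return o+r*((z-o[2])/r[:,2])[:,None]
def dep(s,uv):
    uv=np.array(uv).reshape(-1,2); o,r=ray(s,uv); d=s['d'][uv[:,1].astype(int),uv[:,0].astype(int)]
    return o+r*d[:,None]
def cloud(s):
    v,u=np.mgrid[0:384,0:512]; uv=np.c_[u.ravel(),v.ravel()]
    P=dep(s,uv); P[s['d'].ravel()==0]=np.nan
    return P.reshape(384,512,3)
E
python3 -c "
from h import *
snap('top','top0'); snap('scene','sc0'); print(ctrl.get_obs())
for n in('top','scene','wrist'):
  c=ctrl.calibration(n); print(n,c['fov_y'],c['D'])"
```

```text
pics
{'time_s': 0.1, 'q': array([-1.39729304e+00,  1.81463257e-01,  1.60791900e+00, -4.21922962e-06,
        1.35379021e+00, -2.06288927e-01]), 'dq': array([-0.00219065, -0.0012815 , -0.00169008,  0.00010953, -0.0002947 ,
       -0.00035308]), 'joint_efforts': array([ 5.39080083e-04, -4.45878410e+01, -3.52238846e+01, -2.07524108e-04,
        4.15426548e-03, -1.38879517e-05]), 'eef_pos': array([ 0.2131082 , -0.53355513,  0.25547086]), 'eef_rot': array([-5.66196335e-04,  8.27866985e-01, -5.60923909e-01, -5.50797375e-04]), 'wrist_force': array([ 0.71624385, -0.7911548 , -0.71962519]), 'torque': array([-0.01406201,  0.00869537, -0.01473815]), 'opening': 1.0015283783609503}
top 44.6912586908115 [-0.07014942  0.          0.          0.          0.        ]
scene 51.768972978588934 [-0.13084461  0.          0.          0.          0.        ]
wrist 58.64831072910976 [-0.07865634  0.          0.          0.          0.        ]
```

View pics/top0.png

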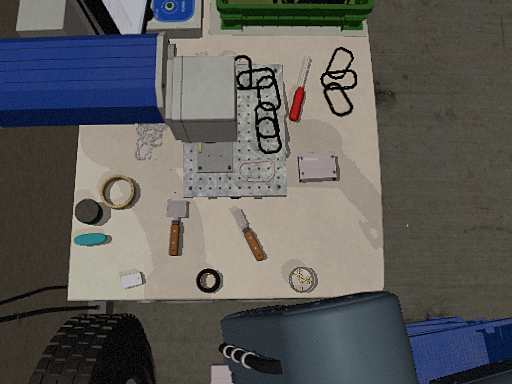

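View pics/sc0.png

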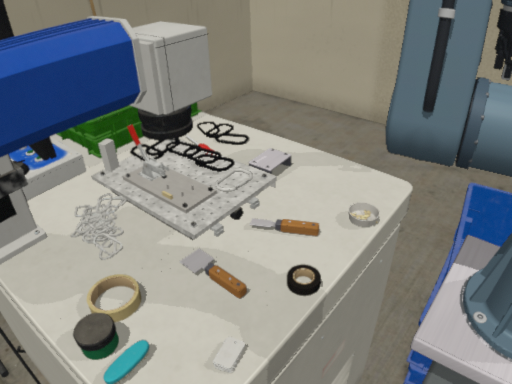

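The top picture shows the wide scraper at about (176,228), blade up at (177,207). The narrow scraper is at (249,235) and the blade guard, a greyish box, at (318,167). Next I'll measure the positions.

Run:
```python
from h import *
s=load('top0')
print(onz(s,[[176,230],[176,200],[249,235],[318,167],[302,279]],0.01).round(3), np.linalg.norm(s['T'][:3,3]))
P=cloud(s)
for n,(u0,u1,v0,v1) in dict(wide=(155,200,190,265),guard=(288,350,140,195)).items():
    Q=P[v0:v1,u0:u1]; z=Q[...,2]
    print(n,np.nanmin(z),np.nanmedian(z),np.nanmax(z))
im=cv2.imread('pics/top0.png')
a=cv2.resize(im[185:270,155:275],None,fx=5,fy=5,interpolation=cv2.INTER_CUBIC)
cv2.imwrite('pics/z1.png',a)
cv2.imwrite('pics/z2.png',cv2.resize(im[140:195,280:360],None,fx=8,fy=8,interpolation=cv2.INTER_CUBIC))
```

```text
[[ 0.484  0.249  0.01 ]
 [ 0.563  0.25   0.01 ]
 [ 0.468  0.06   0.01 ]
 [ 0.648 -0.126  0.01 ]
 [ 0.354 -0.073  0.01 ]] 1.2414832831643672
wide -0.008712902705464431 0.0004887692269126553 0.05515045280094277
guard -0.008571555235258543 0.000900513067292108 0.04088206253290316
```

View pics/z1.png

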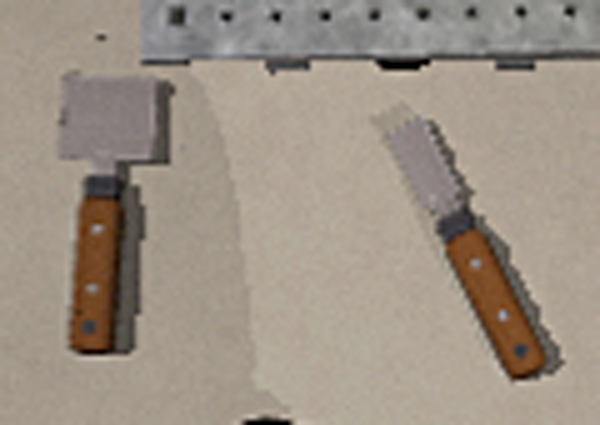

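View pics/z2.png

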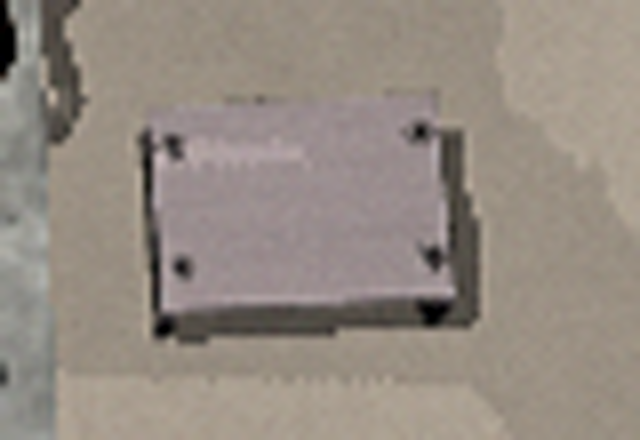

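The crops show the guard's four top corners and the wide scraper's outline clearly. I'll fit both poses from these points.

Run:
```python
from h import *
s=load('top0')
g=np.array([[148,108],[437,95],[455,295],[165,308]])/8-.44+[280,140]
G=onz(s,g,.033); print(G.round(4)); 
print('centre',G.mean(0)); d=(G[0]+G[1]-G[2]-G[3])[:2]; e=(G[0]+G[3]-G[1]-G[2])[:2]
print(np.degrees(np.arctan2(d[1],d[0])),np.degrees(np.arctan2(-e[0],e[1])),np.linalg.norm(d)/2,np.linalg.norm(e)/2)
b=np.array([[65,75],[157,80],[157,162],[58,158]])/5-.4+[155,185]
B=onz(s,b,.015);print(B.round(4),'bl centre',B.mean(0))
h=np.array([[85,197],[122,197],[113,351],[72,351]])/5-.4+[155,185]
H=onz(s,h,.024);print(H.round(4),'h centre',H.mean(0))
d=B.mean(0)-H.mean(0); print(np.linalg.norm(d[:2]),np.degrees(np.arctan2(d[1],d[0])))
d=H[0]+H[1]-H[2]-H[3];print('handle yaw',np.degrees(np.arctan2(d[1],d[0])))
```

```text
[[ 0.68   -0.0721  0.033 ]
 [ 0.6833 -0.1677  0.033 ]
 [ 0.6149 -0.1699  0.033 ]
 [ 0.6119 -0.0751  0.033 ]]
centre [ 0.64751092 -0.12120033  0.033     ]
2.140921130454593 1.8783545548982057 0.06833586721407559 0.09524222869331299
[[0.5638 0.2716 0.015 ]
 [0.5604 0.2233 0.015 ]
 [0.5168 0.2225 0.015 ]
 [0.5197 0.2741 0.015 ]] bl centre [0.54016523 0.24787027 0.015     ]
[[0.4975 0.258  0.024 ]
 [0.4972 0.2389 0.024 ]
 [0.4184 0.242  0.024 ]
 [0.4186 0.2629 0.024 ]] h centre [0.45790875 0.25045968 0.024     ]
0.08229722956334883 -1.803064330153442
handle yaw -2.901510733190263
```

```bash
python3 -c "from bench import ctrl;print(ctrl.tips_ahead)"; python3 -m pendant '[[[0,0,0,0,0,0.138,-1],[0,0,0,0,0,0.138,-1],[0,0,0,0,0,0.139,-1],[-0.03,-0.009,0.004,0,0,0,-1],[-0.045,-0.013,0.006,0,0,0,-1],[-0.045,-0.013,0.006,0,0,0,-1],[-0.045,-0.013,0.006,0,0,0,-1],[-0.045,-0.013,0.006,0,0,0,-1],[-0.045,-0.013,0.006,0,0,0,-1],[-0.045,-0.013,0.006,0,0,0,-1]]]'
```

```text
0.025
time_s: 1.1
eef_pos: [0.3107, -0.2353, 0.2158]
eef_rot: [0.0, -0.694, 0.72, 0.0]
wrist_force: [1.4, -0.2, 0.3]
opening: 0.996
```

```bash
python3 -m pendant '[[[-0.045,-0.013,0.006,0,0,0,-1],[-0.045,-0.013,0.006,0,0,0,-1],[-0.045,-0.013,0.006,0,0,0,-1],[-0.045,-0.013,0.006,0,0,0,-1],[-0.045,-0.013,0.006,0,0,0,-1],[-0.045,-0.013,0.006,0,0,0,-1],[-0.045,-0.013,0.006,0,0,0,-1],[-0.045,-0.013,0.006,0,0,0,-1],[-0.045,-0.013,0.006,0,0,0,-1],[-0.045,-0.013,0.006,0,0,0,-1]]]'
python3 -m pendant '[[[-0.03,-0.01,0.005,0,0,0,-1],[0,0,0,0,0,0,-1],[0,0,0,0,0,0,-1]]]'
python3 -c "
from h import *
o=ctrl.get_obs();print(o['eef_pos'],o['q'])
snap('wrist','w1')"
```

```text
time_s: 2.1
eef_pos: [0.4564, 0.21, 0.1558]
eef_rot: [-0.0, -0.695, 0.719, 0.0]
wrist_force: [-0.5, 0.2, 1.1]
opening: 0.999
time_s: 2.4
eef_pos: [0.4668, 0.2378, 0.1505]
eef_rot: [-0.001, -0.695, 0.719, 0.0]
wrist_force: [-0.1, -0.3, 0.4]
opening: 1.001
[0.4667852  0.23778827 0.15047926] [ 2.44531868e-01  1.92406206e-01  1.82453980e+00 -3.59653377e-04
  1.12658887e+00  1.84883569e+00]
```

View pics/w1.png

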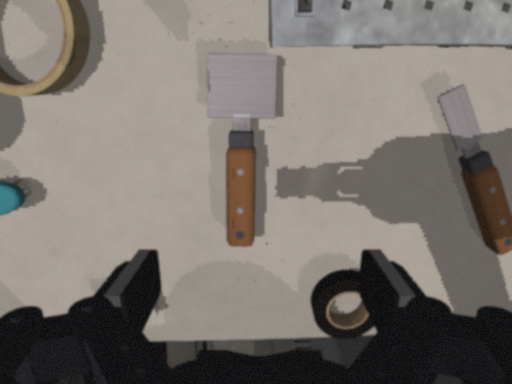

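The wrist picture shows the wide scraper with its blade at (208–276, 54–118) and its handle at (228–255, 148–245).

Run:
```python
from h import *
s=load('w1')
B=onz(s,[[207.5,54],[277,54],[275,118],[208,118]],.015);H=onz(s,[[228,148],[255,148],[253,245],[228,245]],.024)
print(B.round(4),H.round(4));d=(B.mean(0)-H.mean(0));print(np.linalg.norm(d),np.degrees(np.arctan2(d[1],d[0])))
print('orig',(H.mean(0)+d/np.linalg.norm(d)*.01).round(4))
```

```text
[[0.5646 0.27   0.015 ]
 [0.5629 0.2214 0.015 ]
 [0.5186 0.2238 0.015 ]
 [0.5203 0.2727 0.015 ]] [[0.4992 0.2585 0.024 ]
 [0.4985 0.239  0.024 ]
 [0.4223 0.2434 0.024 ]
 [0.4229 0.263  0.024 ]]
0.0814738293648584 -2.8253266744893595
orig [0.4707 0.2505 0.0229]
```

```bash
python3 -m pendant '[[[-0.0125,-0.002,0.03,0,0,0.01,-1],[0,0,0.04,0,0,0,-1],[0,0,0.035,0,0,0,-1],[0,0,0.016,0,0,0,-1],[0,0,0,0,0,0,-1],[0,0,0,0,0,0,-1]]]'
```

```text
time_s: 3.05
eef_pos: [0.4703, 0.249, 0.031]
eef_rot: [0.0, -0.69, 0.723, -0.0]
wrist_force: [0.2, 0.0, 0.8]
opening: 0.999
```

```bash
python3 -m pendant '[[[0,0,0,0,0,0,1],[0,0,0,0,0,0,1],[0,0,0,0,0,0,1],[0,0,0,0,0,0,1],[0,0,0,0,0,0,1],[0,0,0,0,0,0,1],[0,0,0,0,0,0,1],[0,0,0,0,0,0,1]]]'
```

```text
time_s: 3.85
eef_pos: [0.4706, 0.2502, 0.0311]
eef_rot: [0.001, -0.691, 0.723, -0.0]
wrist_force: [-0.1, 0.8, 5.8]
opening: 0.244
```

```bash
python3 -m pendant '[[[0,0,-0.01,0,0,0,1],[0,0,-0.025,0,0,0,1],[0,0,-0.025,0,0,0,1],[0,0,0,0,0,0,1],[0,0,0,0,0,0,1]]]'
python3 -c "
from h import *
snap('wrist','w2')"
```

```text
time_s: 4.35
eef_pos: [0.4701, 0.25, 0.0907]
eef_rot: [0.0, -0.691, 0.723, -0.0]
wrist_force: [-1.4, 1.1, -0.9]
opening: 0.242
```

View pics/w2.png

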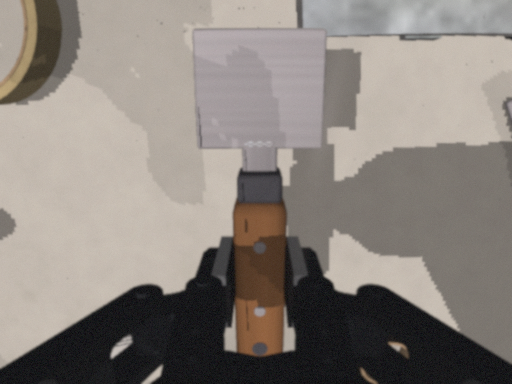

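The scraper is held centrally and lifted, with the blade at (195–326, 29–149). I'll carry it to a spot in front of the guard.

```bash
python3 -m pendant '[[[0.02,-0.002,0,0,0,0,1],[0.035,-0.002,0,0,0,0,1],[0.042,-0.002,0,0,0,0,1],[0.045,-0.002,0,0,0,0,1],[0.045,-0.002,0,0,0,0,1],[0.045,-0.002,0,0,0,0,1],[0.045,-0.002,0,0,0,0,1],[0.042,-0.002,0,0,0,0,1],[0.037,-0.002,0,0,0,0,1],[0.02,-0.002,0,0,0,0,1]]]'
python3 -m pendant '[[[0,0,0,0,0,-0.04,1],[0,0,0,0,0,-0.0385,1],[0,0,0,0,0,0,1],[0,0,0,0,0,0,1],[0,0,0,0,0,0,1]]]'
python3 - <<'E'
from h import *
snap('wrist','w3'); s=load('w3'); P=cloud(s)
o=ctrl.get_obs();print(o['eef_pos'],o['eef_rot'])
for v in (40,60,80,100,120,140): print(v,[P[v,u].round(4) for u in (210,260,310)])
E
```

```text
time_s: 5.4
eef_pos: [0.4719, -0.129, 0.0891]
eef_rot: [-0.0, -0.69, 0.724, 0.001]
wrist_force: [-0.3, 0.7, -1.0]
opening: 0.246
time_s: 5.9
eef_pos: [0.4725, -0.1262, 0.0897]
eef_rot: [0.0, 0.719, -0.695, -0.001]
wrist_force: [-0.1, -0.6, -0.3]
opening: 0.241
[ 0.4726923  -0.12625634  0.08991706] [ 1.03303016e-04  7.18725002e-01 -6.95294349e-01 -3.59138376e-04]
40 [array([ 0.5617, -0.1054,  0.0723]), array([ 0.5624, -0.1239,  0.0708]), array([ 0.5629, -0.1424,  0.0724])]
60 [array([ 0.5547, -0.1053,  0.0716]), array([ 0.5552, -0.1242,  0.072 ]), array([ 0.5559, -0.1429,  0.0722])]
80 [array([ 0.5473, -0.1055,  0.0728]), array([ 0.5479, -0.1244,  0.0731]), array([ 0.5486, -0.1433,  0.0731])]
100 [array([ 0.5399, -0.1054,  0.0722]), array([ 0.5405, -0.1247,  0.0725]), array([ 0.5412, -0.144 ,  0.072 ])]
120 [array([ 0.5323, -0.1055,  0.0731]), array([ 0.5328, -0.1249,  0.0719]), array([ 0.5335, -0.1446,  0.0713])]
140 [array([ 0.5244, -0.1054,  0.0722]), array([ 0.525 , -0.1252,  0.072 ]), array([ 0.5257, -0.1451,  0.0719])]
```

View pics/w3.png

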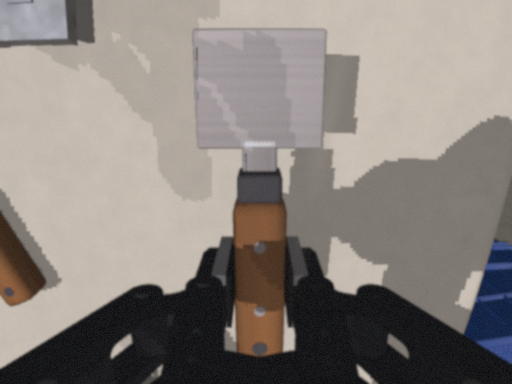

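```bash
python3 -m pendant '[[[0.001,0,0.025,0,0,0,1],[0,0,0.02,0,0,0,1],[0,0,0.0105,0,0,0,1],[0,0,0,0,0,0,1],[0,0,0,0,0,0,1]]]'
python3 -c "
from h import *
snap('scene','s4');snap('top','t4')
cv2.imwrite('pics/z4.png',cv2.resize(cv2.imread('pics/s4.png')[100:300,170:410],None,fx=3,fy=3,interpolation=cv2.INTER_CUBIC))
cv2.imwrite('pics/z5.png',cv2.resize(cv2.imread('pics/t4.png')[130:260,250:390],None,fx=4,fy=4,interpolation=cv2.INTER_CUBIC))"
```

```text
time_s: 6.45
eef_pos: [0.4732, -0.1276, 0.0351]
eef_rot: [-0.0, 0.719, -0.695, 0.0]
wrist_force: [0.4, -0.7, -0.7]
opening: 0.243
```

View pics/z4.png

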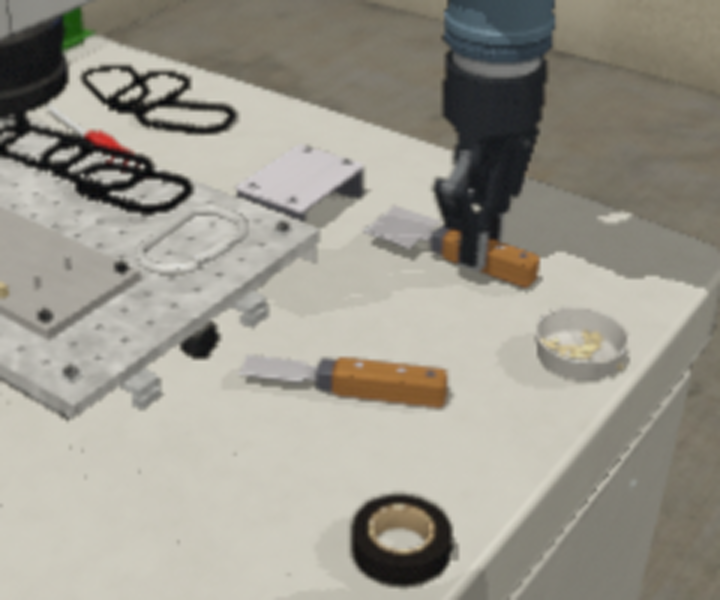

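View pics/z5.png

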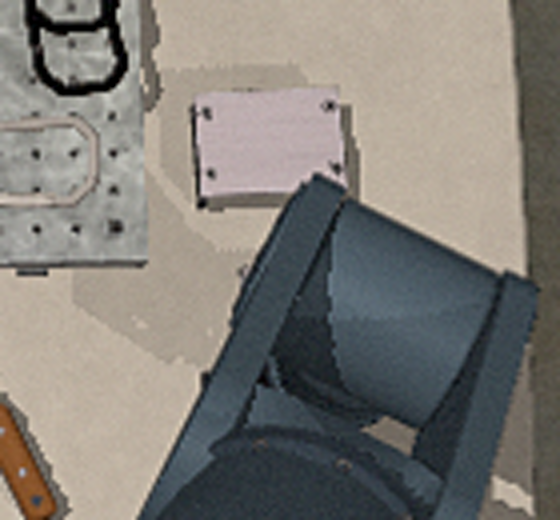

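The scene crop shows the guard's mouth edge from (303,213) to (364,172). The blade is low in front of it and pointing at it. I'll cross-check the mouth's position.

Run:
```python
from h import *
s=load('s4')
print(onz(s,np.array([[302,214],[365,175],[308,146],[238,190]])/3-.33+[170,100],.033).round(4))
```

```text
[[ 0.6067 -0.0704  0.033 ]
 [ 0.6024 -0.1552  0.033 ]
 [ 0.6745 -0.1693  0.033 ]
 [ 0.6745 -0.0699  0.033 ]]
```

```bash
python3 -m pendant '[[[0,-0.01,0,0,0,0,1],[0,-0.01,0,0,0,0,1],[0,-0.01,0,0,0,0,1],[0,-0.01,0,0,0,0,1],[0,-0.01,0,0,0,0,1],[0,-0.01,0,0,0,0,1],[0,0,0,0,0,0,1]]]'
python3 -c "
from h import *
snap('wrist','w5');snap('scene','s5')
cv2.imwrite('pics/z6.png',cv2.resize(cv2.imread('pics/s5.png')[100:250,210:410],None,fx=4,fy=4,interpolation=cv2.INTER_CUBIC))"
```

```text
time_s: 7.25
eef_pos: [0.5345, -0.1257, 0.035]
eef_rot: [-0.0, 0.719, -0.695, 0.001]
wrist_force: [-0.3, -0.2, -1.6]
opening: 0.242
```

View pics/w5.png

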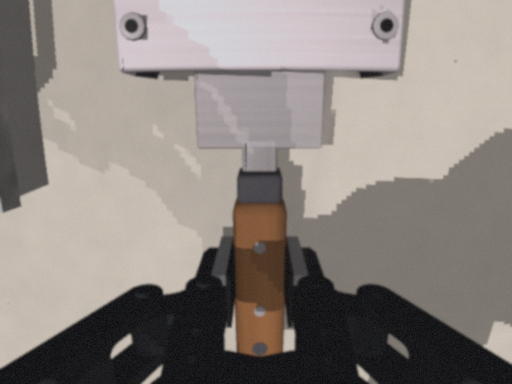

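View pics/z6.png

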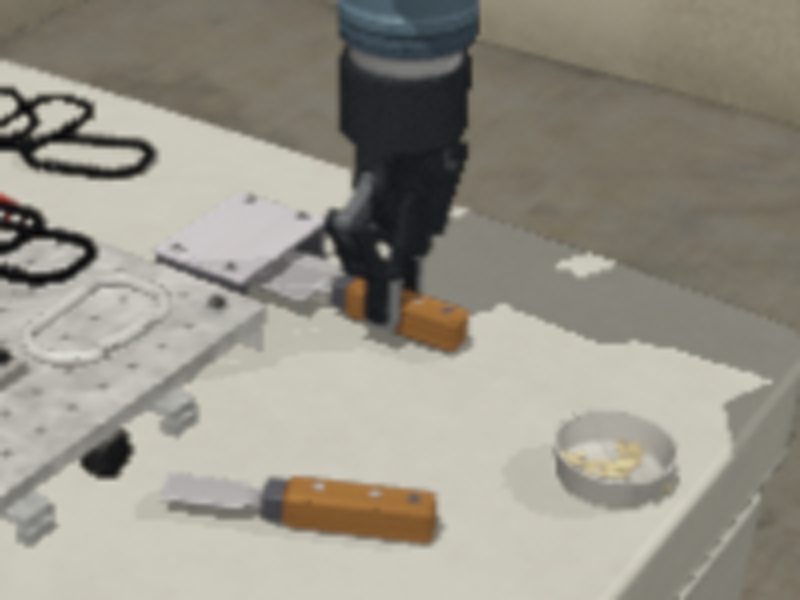

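The wrist view shows the blade entering the mouth. It is centred (blade centre u≈259, guard centre u≈261) and parallel to the mouth edge at v≈71. I'll measure how far is left.

Run:
```python
from h import *
s=load('w5')
print(onz(s,[[122,71],[260,71],[401,70]],.033).round(4), onz(s,[[260,148]],.019).round(4))
```

```text
[[ 0.6112 -0.0771  0.033 ]
 [ 0.6123 -0.1238  0.033 ]
 [ 0.6148 -0.1715  0.033 ]] [[ 0.5841 -0.1248  0.019 ]]
```

```bash
python3 -m pendant '[[[0,-0.01,0,0,0,0,1],[0,-0.01,0,0,0,0,1],[0,-0.01,0,0,0,0,1],[0,-0.008,0,0,0,0,1],[0,0,0,0,0,0,1],[0,0,0.002,0,0,0,1],[0,0,0.001,0,0,0,1],[0,0,0,0,0,0,1]]]'
python3 -c "
from h import *
snap('wrist','w6')"
```

```text
time_s: 8.15
eef_pos: [0.5703, -0.1242, 0.0313]
eef_rot: [0.0, 0.719, -0.695, -0.001]
wrist_force: [-0.0, -0.1, -0.2]
opening: 0.243
```

View pics/w6.png

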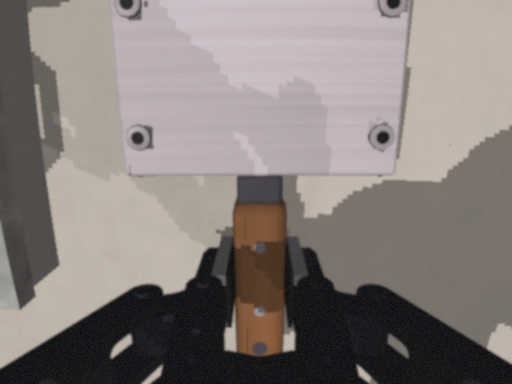

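The blade is fully inside, with only the ferrule and handle in front of the mouth edge (v≈175). I'll release it.

```bash
python3 -m pendant '[[[0,0,0,0,0,0,0.2],[0,0,0,0,0,0,0],[0,0,0,0,0,0,-0.2],[0,0,0,0,0,0,-0.2],[0,0,0,0,0,0,-0.2],[0,0,0,0,0,0,-0.2]]]'
python3 -m pendant '[[[0,0,-0.01,0,0,0,-0.2],[0,0,-0.02,0,0,0,-0.2],[0,0,-0.03,0,0,0,-0.2],[0,0.01,-0.04,0,0,0,-0.2],[0,0.02,-0.04,0,0,0,-0.2],[0,0.02,-0.03,0,0,0,-0.2],[0,0,0,0,0,0,-0.2],[0,0,0,0,0,0,-0.2]]]'
python3 - <<'E'
from h import *
snap('wrist','w7');snap('scene','s7')
cv2.imwrite('pics/z7.png',cv2.resize(cv2.imread('pics/s7.png')[100:250,210:410],None,fx=4,fy=4,interpolation=cv2.INTER_CUBIC))
E
```

```text
time_s: 8.8
eef_pos: [0.5709, -0.1244, 0.0318]
eef_rot: [-0.0, 0.719, -0.695, 0.0]
wrist_force: [0.2, 0.1, 0.1]
opening: 0.599
time_s: 9.6
eef_pos: [0.5213, -0.1263, 0.2034]
eef_rot: [-0.001, 0.719, -0.695, 0.001]
wrist_force: [-0.6, 0.6, -0.7]
opening: 0.601
```

View pics/w7.png

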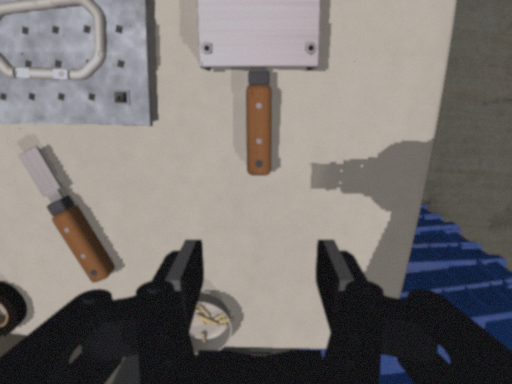

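View pics/z7.png

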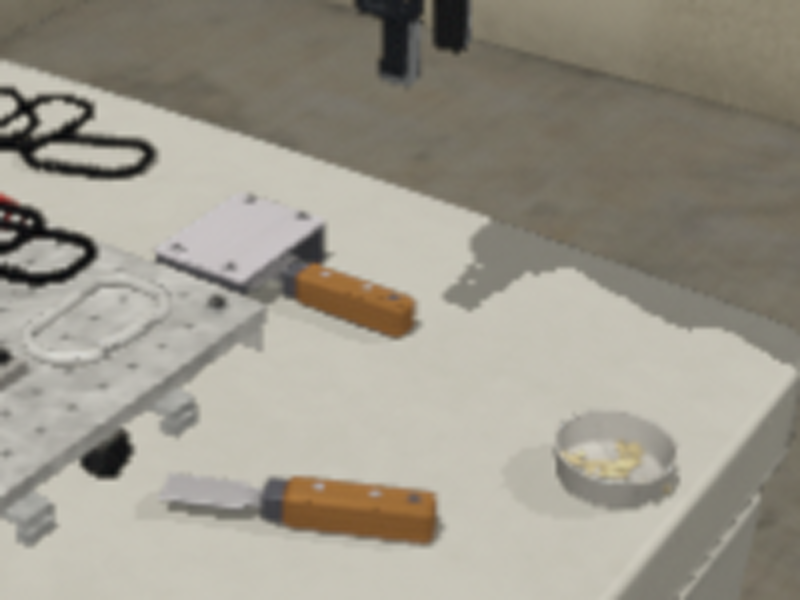

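The handle lies straight at (259, 70–174), in front of the guard's mouth edge at v≈67. The narrow scraper looks undisturbed. One last measurement before I hand in.

Run:
```python
from h import *
s=load('w7')
m=onz(s,[[259,68]],.033)[0];r=onz(s,[[259,174]],.024)[0];f=onz(s,[[259,85]],.024)[0]
print(m,r,f,'blade rear',r[0]+.1,'inside by',r[0]+.1-m[0])
n0=onz(load('w1'),[[497,250]],.02);n1=onz(s,[[97,279]],.02);print(n0,n1)
a=load('s5')['p'].astype(int);b=s7=load('s7')['p'].astype(int)
print('narrow region diff',abs(a-b)[215:238,248:322].mean())
ctrl.hand_in()
```

```text
[ 0.61135263 -0.12394054  0.033     ] [ 0.52180659 -0.126923    0.024     ] [ 0.5983068  -0.12438878  0.024     ] blade rear 0.6218065865839756 inside by 0.010453959950783909
[[0.4068337  0.03955788 0.02      ]] [[0.40627462 0.03430206 0.02      ]]
narrow region diff 4.0542499020759895
the job is handed in; nothing more can be done
```

The wide scraper is in the blade guard, flat and straight, and I let go of it and handed the job in. I gripped it by the handle, carried it over, slid it in blade first, lowered it to the worktop, released it and lifted clear. It took about 10 s.

- **Fit:** the last wrist picture puts the rear edge of the blade about 10 mm inside the mouth, so the tip should be about 7 mm short of the back stop. It sits within about 1–2 mm of centre and in line with the guard. Every wrist force reading was under about 6 N.
- **Narrow scraper:** I never went near it, and it looks unmoved. A rough comparison of two hand-picked handle-end points differed by about 5 mm. I put that down to picking near the picture's edge, and handed in without resolving it. The fixed scene camera shows it in the same place before and after release.
- **Guard position:** the scene camera placed the mouth 6–11 mm nearer the robot than the top camera did. The close-up wrist view agreed with the top camera, so I used that.

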